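Set the dosing beaker and open the disinfectant jug

TASK

At the wash-down point of a butchery, get ready to dose disinfectant: first stand the blue beaker upright inside the yellow round mark on the bench and let go of it. Then open the white jug's red safety cap: press it down against its spring, keep it down while turning it about a quarter turn counter-clockwise (seen from above), and lift it off. Finish while still holding the cap in the gripper, upright and still, about 8 cm straight above where it sat, without disturbing the brush, the scraper or the red tub.

Things in the scene. Friction and masses are not known exactly. Their poses are not given: they have to be found in the camera images.
- beaker_center (a point): Blue open plastic beaker, loose, about 90 g: 85 mm tall, outside diameter 50 mm at the foot and 54 mm at the rim, wall 3 mm. This point is on its axis half-way up (42.5 mm above its foot); z runs up its axis. It starts upright on the bench on one side of the jug, at the left or the right.
- beaker: The same beaker; origin at the centre of its foot.
- spot_center (a point): Centre of the yellow round mark, 90 mm across, flat on the bench (at bench height, no step), on the other side of the jug from the beaker. The beaker's foot has to stand inside it: centre within 20 mm of the mark's centre.
- cap_center (a point): Round red push-and-turn cap of the jug, loose, about 45 g: 54 mm outside diameter with fine ribs, 36 mm tall, can be gripped across any diameter. This point is on its axis half-way up (18 mm below its top); z runs up. The white line on its top points along its -x axis; locked, it points at the black mark on the jug's shoulder (jug's -x axis, within 0.06 rad) and the cap cannot be lifted.
- cap: The same cap; origin at the centre of its underside. How it works: pressed down 6 to 8 mm (hard stop at 8.5 mm) it turns counter-clockwise seen from above; 62 to 120 degrees from the locked angle (aim at 86 degrees, 1.5 rad) it is free and lifts straight off; at about 125 degrees it meets a stop. Not pressed, it turns only a few degrees.
- jug: White square jug, 106 mm wide, fixed in a dark steel cradle (foot 130 mm square): it cannot move. Origin on the bench under its axis, z up. Flat top at 120 mm, a low shoulder rises to 134 mm by the neck: 34 mm of free height for the fingertips under the locked cap. Locked cap: underside 168.5 mm, middle 186.5 mm, top 204.5 mm above the bench.
- jug_neck (a point): Centre of the jug's mouth, on its axis, 192 mm above the bench.
- seal (a joint): Height of the spring-loaded seal in the mouth that pushes the cap up (m): 0 with the cap locked at rest, negative when the cap is pressed (about -0.007 is well pressed, lock freed below about -0.0055), +0.005 fully out when the cap is off. The spring pushes with about 6 N at 0, 9.5 N at -0.007, 3.5 N at +0.005.
- brush: Brush with yellow handle lying on the bench at the far side, 200 mm long, 20 mm tall, origin under its middle, a bystander: leave alone.
- scraper: Spatula-like scraper with yellow handle lying on the bench at the far side, 210 mm long, 20 mm tall, origin under its middle, a bystander: leave alone.
- tub: Small open red tub, 80 x 120 x 50 mm tall, on the bench at the far side, origin under its middle, a bystander: leave alone.
There are look-alikes about, which are no part of the job. Leave any orange, purple or turquoise look-alike of the cap alone.

How it is judged:
On the way, in this order (a step that is already met when the one before it is completed fails the run):
1. the beaker stands upright inside the yellow mark, let go (horizontal distance between beaker_center and spot_center below 0.02 m and angle between beaker_center's own z axis and vertical below 0.1 rad and height (world z) of beaker_center below 0.048 m and linear speed of beaker below 0.03 m/s and contact force between the fingers and beaker below 0.1 N), for 0.2 s.
2. the cap is pressed down against its spring (value of joint seal below -0.0045 m), for 0.1 s.
At the end, for the whole second after the job is handed in: The gripper holds the cap still and upright (within 0.2 rad), 45 to 120 mm higher than where it sat locked and within 30 mm of the neck's axis, touching nothing of the jug, and the seal has sprung out; the released beaker stands upright inside the yellow mark (its centre within 20 mm of the mark's) (all of step 1 and horizontal distance between cap_center and jug_neck below 0.03 m and z of cap_center in the frame of jug between 0.2315 and 0.3065 m and angle between cap_center's own z axis and vertical below 0.2 rad and linear speed of cap below 0.03 m/s and angular speed of cap below 0.3 rad/s and contact force between the fingers and cap above 1 N and contact force between cap and jug below 0.05 N and value of joint seal above 0.003 m); the arm keeps its last pose, push and grip.
It fails at once if the brush is disturbed (moved more than 30 mm) (distance of brush from where it was at the start of the episode above 0.03 m).
It fails at once if the scraper is disturbed (moved more than 30 mm) (distance of scraper from where it was at the start of the episode above 0.03 m).
It fails at once if the tub is disturbed (moved more than 30 mm) (distance of tub from where it was at the start of the episode above 0.03 m).
It fails at once if the beaker is knocked over (angle between beaker_center's own z axis and vertical above 0.8 rad).
It also fails if it takes over 61 s, if anything falls off the work surface, if the arm or the gripper's body presses on something with over 40 N, if the wrist force passes 120 N, or if a joint passes its speed limit or range.

ROBOT

A 7-joint arm with a two-finger parallel gripper is mounted at the origin on the work surface. World frame = base frame: x ahead of the robot, y to its left, z up, the work surface at z = 0. Lengths are in m, angles in rad, forces in N, time in s.
With the tool pointing down it reaches from about 0.425 to 0.875 m from the base axis. Payload 9.9 kg.
Tool frame: the origin (TCP) lies at the very end of the fingers, on their centre line; the grasp point (between the pads) lies 19 mm behind it (robot.hold_point_z is the distance from the TCP to the grasp point, in m); z points along the fingers, y is the direction in which the jaws open and shut (so a half turn about z gives the same grasp; the last joint's range is limited). The gripper opens to 85 mm and grips with 20 to 120 N. Pads are 22 mm wide; open, the fingers measure 114 mm over their backs; the gripper's body (76 mm by 85 mm) begins 54 mm behind the grasp point. The pads swing forward as they close: fully open they stand 13 mm farther back than shut.
Start: joints at [1.26, 0.576, 0.025, 1.437, -0.015, 1.129, -0.057], TCP at [0.152, -0.658, 0.231] pointing down, gripper open.
Joint ranges: [-2.76, 2.76], [-0.34, 2.15], [-1.52, 1.57], [0.19, 2.46], [-1.09, 4.23], [0.17, 1.99], [-2.82, 2.82]. Speed limits (rad/s): [2.22, 2.22, 3.01, 3.01, 3.14, 3.14, 3.14].

INTERFACE

Orientations are given as a rotation vector (axis times angle).
In Python, from station import robot gives the robot as it stands. The module is installed in compiled form; this text tells all that it offers.
- The arm moves only by the shell command python3 -m pendant 'ROWS'. ROWS is JSON, one flat list of numbers, 5 for each row, row after row: the finger opening in m, from 0 to 0.0854, then the shift along the world's x, y, z in m, then the turn about the world's z in rad. A call has 1 to 5 rows; each row is the pose to reach, as a shift and turn from the pose measured when the call began; what a row does not reach only later rows make up. A row lasts 1/10 s, in which the tool goes at most 50 mm and 8.59 degrees, less where a joint would pass 70% of its speed; a pose out of reach is approached as far as the arm can. A call with a gripper value outside its range is refused whole. The fingers move at their own pace and stop on an object; the grip force is fixed at half the most. Time passes only in rows, so rows that repeat a pose let the fingers close. It gives the time, the measured TCP pose, the force and the opening at its end, in the units of the state.
- robot.observe(): the state, without advancing time (a new reading comes with each control period).
- robot.snapshot(name): name is "scene" or "top"; returns a dict with "color" (384x512x3 uint8, blue, green, red), "mtx" (3x3 intrinsics, pixels), "world_to_cam" (4x4, takes a point from world to camera coordinates). Camera axes: x right, y down, z forward; pixel columns grow to the right and rows downward; lengths in m; the calibration is good to about 2 mm. A picture is of the moment at which its call begins. There is no depth.
- robot.close_job(): hands the job in, once; it reports no verdict.
The state is a dict: "clock": time; "joint_positions": joint angles; "qvel": joint speeds; "joint_efforts": joint torques, N m; "eef_pos": TCP position; "ee_rot": TCP orientation; "force": force on the tool from outside, world axes, zero at the start; "torque": the same for the moment, N m; "opening": finger opening in m.
Only numpy, scipy, OpenCV 4.12 (cv2) and the standard library are available. Lean on these libraries where they do the work, as an engineer would, in place of code of your own. Each camera call takes 0.05 s, during which the arm holds its last target. There are 200 camera calls.

## Working session

There is one attempt and no reset: what is moved stays moved. The work goes in short steps, Python scripts to look and compute and a shell command to move; the robot and the scene stay as the last step left them, time stands still between calls to the robot, and variables do not carry over. Pictures are saved under pics/ and viewed, about 8 in all and at most 12, crops included, and the job is handed in when it is done.

```bash
mkdir -p pics; cat > h.py <<'E'
from station import robot
import numpy as np, cv2
def snap(n,f):
    s=robot.snapshot(n); cv2.imwrite('pics/'+f,s['color']); np.savez('pics/'+f[:-4]+'.npz',**s); return s
def ray(s,uv):
    T=np.array(s['world_to_cam']);R=T[:3,:3];c=-R.T@T[:3,3]
    d=R.T@np.linalg.inv(s['mtx'])@np.array([uv[0],uv[1],1.]);return c,d/np.linalg.norm(d)
def atz(s,uv,z):
    c,d=ray(s,uv);return c+d*(z-c[2])/d[2]
def tri(s1,u1,s2,u2):
    c1,d1=ray(s1,u1);c2,d2=ray(s2,u2)
    t=np.linalg.lstsq(np.c_[d1,-d2],c2-c1,rcond=None)[0]
    p,q=c1+d1*t[0],c2+d2*t[1];return (p+q)/2,np.linalg.norm(p-q)
def proj(s,p):
    q=np.array(s['world_to_cam'])@np.r_[p,1];q=np.array(s['mtx'])@q[:3];return q[:2]/q[2]
E
python3 - <<'E'
from h import *
np.set_printoptions(precision=3,suppress=True)
a=snap('scene','s0.png');b=snap('top','t0.png')
cv2.imwrite('pics/both.png',np.vstack([a['color'],b['color']])[:, :])
cv2.imwrite('pics/both.png',cv2.resize(np.hstack([a['color'],b['color']]),(800,300)))
for s in(a,b):print(s['mtx'],s['world_to_cam'],ray(s,(256,192)))
print(robot.observe())
E
```

```text
[[443.817   0.    254.194]
 [  0.    443.817 191.088]
 [  0.      0.      1.   ]] [[-0.161  0.987  0.01   0.072]
 [ 0.669  0.117 -0.734 -0.269]
 [-0.725 -0.112 -0.679  1.811]
 [ 0.     0.     0.     1.   ]] (array([1.505, 0.162, 1.032]), array([-0.725, -0.107, -0.681]))
[[406.484   0.    254.934]
 [  0.    406.484 188.346]
 [  0.      0.      1.   ]] [[ 0.011 -1.     0.005 -0.019]
 [-0.992 -0.011 -0.123  0.589]
 [ 0.123 -0.004 -0.992  1.242]
 [ 0.     0.     0.     1.   ]] (array([ 0.432, -0.008,  1.305]), array([ 0.114, -0.006, -0.993]))
{'clock': 0.1, 'joint_positions': array([ 1.26 ,  0.576,  0.025,  1.438, -0.015,  1.129, -0.056]), 'qvel': array([ 0.002, -0.003, -0.001, -0.003, -0.   ,  0.002,  0.   ]), 'joint_efforts': array([  0.005, -76.731,   2.257, -28.66 ,   0.016,   0.009,   0.   ]), 'eef_pos': array([ 0.152, -0.657,  0.231]), 'ee_rot': array([-3.12 , -0.355,  0.   ]), 'force': array([ 0.041, -0.012,  0.232]), 'torque': array([-0.049,  0.009,  0.046]), 'opening': 0.085224371740031}
```

View pics/s0.png

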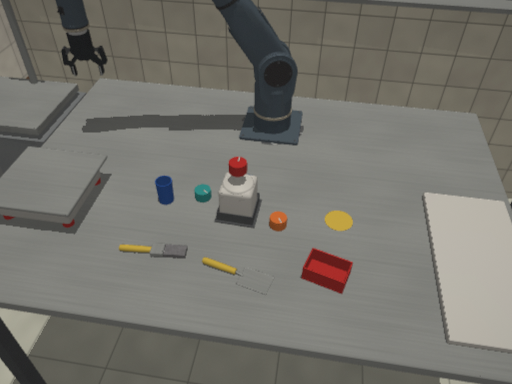

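View pics/t0.png

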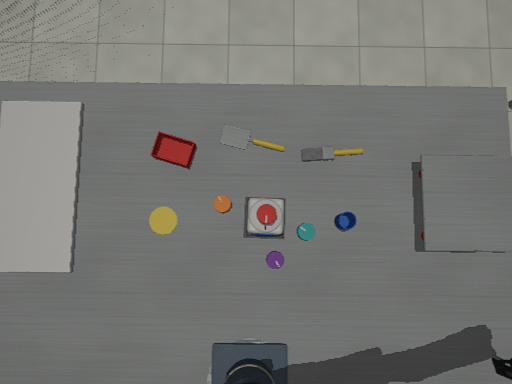

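The scene view shows the beaker at about (165,190), the red cap at (238,166) and the mark at (339,221). In the top view they are at (346,221), (267,214) and (163,220). Orange, turquoise and purple decoys stand around the jug. Next I segment by colour and triangulate.

```bash
cat > seg.py <<'E'
from h import *
def seg(s,col,box):
    h=cv2.cvtColor(s['color'],cv2.COLOR_BGR2HSV);H,S,V=cv2.split(h)
    m={'blue':(H>108)&(H<130)&(S>120),'red':((H<5)|(H>174))&(S>170)&(V>60),'yel':(H>20)&(H<34)&(S>140)}[col].astype(np.uint8)
    k=np.zeros_like(m);x0,y0,x1,y1=box;k[y0:y1,x0:x1]=m[y0:y1,x0:x1]
    ys,xs=np.nonzero(k);return k,xs,ys
E
python3 - <<'E'
from seg import *
np.set_printoptions(precision=4,suppress=True)
a=np.load('pics/s0.npz');b=np.load('pics/t0.npz')
for n,c,ba,bb in(('beaker','blue',(150,170,180,210),(325,205,365,240)),('cap','red',(222,150,254,178),(250,198,284,232)),('spot','yel',(318,205,360,235),(143,200,184,240))):
    _,x,y=seg(a,c,ba);_,u,v=seg(b,c,bb)
    p,q=(x.mean(),y.mean()),(u.mean(),v.mean())
    print(n,len(x),len(u),p,q,(x.min(),x.max(),y.min(),y.max()),(u.min(),u.max(),v.min(),v.max()),tri(a,p,b,q))
    for z in (0,.0425,.085,.1865,.2045): print(z,atz(a,p,z)[:2],atz(b,q,z)[:2])
w=lambda s,x0,y0,x1,y1,k:cv2.resize(s['color'][y0:y1,x0:x1],None,fx=k,fy=k,interpolation=cv2.INTER_CUBIC)
cv2.imwrite('pics/z.png',np.hstack([w(b,235,185,305,255,5),w(b,320,195,370,245,7),]))
E
```

```text
beaker 393 298 (np.float64(164.28498727735368), np.float64(189.12977099236642)) (np.float64(345.251677852349), np.float64(220.31543624161074)) (np.int64(155), np.int64(172), np.int64(176), np.int64(203)) (np.int64(335), np.int64(355), np.int64(212), np.int64(229)) (array([ 0.4919, -0.2929,  0.0441]), np.float64(0.0013248055652886604))
0 [ 0.4467 -0.3125] [ 0.4942 -0.3035]
0.0425 [ 0.4903 -0.2929] [ 0.4921 -0.2939]
0.085 [ 0.5339 -0.2734] [ 0.4901 -0.2843]
0.1865 [ 0.638  -0.2267] [ 0.4853 -0.2613]
0.2045 [ 0.6564 -0.2184] [ 0.4844 -0.2572]
cap 266 245 (np.float64(237.1203007518797), np.float64(166.49248120300751)) (np.float64(266.1795918367347), np.float64(213.28979591836736)) (np.int64(229), np.int64(245), np.int64(157), np.int64(175)) (np.int64(257), np.int64(275), np.int64(204), np.int64(223)) (array([ 0.5024, -0.0441,  0.1846]), np.float64(0.0007722775999422532))
0 [ 0.284  -0.0896] [ 0.5138 -0.0497]
0.0425 [ 0.3343 -0.0792] [ 0.5112 -0.0483]
0.085 [ 0.3846 -0.0688] [ 0.5085 -0.047 ]
0.1865 [ 0.5047 -0.0441] [ 0.5022 -0.0437]
0.2045 [ 0.526  -0.0397] [ 0.501  -0.0431]
spot 416 578 (np.float64(338.18990384615387), np.float64(220.12019230769232)) (np.float64(162.8667820069204), np.float64(220.06401384083046)) (np.int64(325), np.int64(351), np.int64(211), np.int64(229)) (np.int64(150), np.int64(176), np.int64(207), np.int64(233)) (array([ 0.4886,  0.2812, -0.0034]), np.float64(0.0009823679239687765))
0 [0.4921 0.2803] [0.4884 0.2809]
0.0425 [0.5339 0.2754] [0.4866 0.2715]
0.085 [0.5756 0.2706] [0.4848 0.2621]
0.1865 [0.6752 0.259 ] [0.4804 0.2396]
0.2045 [0.6929 0.2569] [0.4796 0.2357]
```

View pics/z.png

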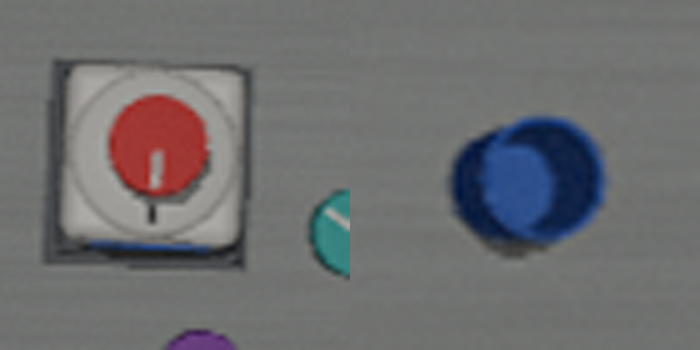

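The two views agree to within 2 mm. The beaker's middle is at (0.491,-0.293,0.044), the cap's middle at (0.502,-0.044,0.185) and the mark at (0.489,0.281,0). All three heights match the text, so I start moving.

```bash
python3 -m pendant '[0.085,0.034,0.037,0,0, 0.085,0.068,0.073,0,0, 0.085,0.101,0.11,0,0, 0.085,0.135,0.146,0,0, 0.085,0.169,0.183,0,0]'; python3 -m pendant '[0.085,0.034,0.037,0,0, 0.085,0.068,0.073,0,0, 0.085,0.101,0.11,0,0, 0.085,0.135,0.146,0,0, 0.085,0.169,0.183,0,0]'; python3 -c "
from h import *
o=robot.observe();print(o['eef_pos'],o['ee_rot'],o['joint_positions'])"
```

```text
clock: 0.6
eef_pos: [0.3215, -0.4728, 0.2303]
ee_rot: [-3.12, -0.355, 0.001]
force: [0.6, -0.1, 0.2]
opening: 0.0852
clock: 1.1
eef_pos: [0.4907, -0.2888, 0.2302]
ee_rot: [-3.12, -0.355, 0.001]
force: [0.6, -0.8, 0.4]
opening: 0.0852
[ 0.49073899 -0.28884672  0.23019941] [-3.11963590e+00 -3.54786156e-01  1.05473477e-03] [ 0.48266322  0.41920722 -0.04738322  1.7222153   0.02143365  1.00223338
 -0.91650875]
```

```bash
python3 -m pendant '[0.085,0,-0.004,-0.04,0, 0.085,0,-0.004,-0.08,0, 0.085,0,-0.004,-0.12,0, 0.085,0,-0.004,-0.155,0, 0.085,0,-0.004,-0.188,0]'; python3 -m pendant '[0.03,0,0,-0.002,0, 0.03,0,0,-0.002,0, 0.03,0,0,-0.002,0, 0.03,0,0,-0.002,0, 0.03,0,0,-0.002,0]';python3 -m pendant '[0.03,0,0,0,0, 0.03,0,0,0,0, 0.03,0,0,0,0]'; python3 -c "
from h import *
a=snap('scene','s1.png');b=snap('top','t1.png')
w=lambda s,x0,y0,x1,y1,k:cv2.resize(s['color'][y0:y1,x0:x1],None,fx=k,fy=k)
cv2.imwrite('pics/z1.png',np.hstack([w(a,115,130,215,230,4),w(b,295,170,395,270,4)]))"
```

```text
clock: 1.6
eef_pos: [0.4903, -0.2925, 0.0404]
ee_rot: [-3.119, -0.355, 0.002]
force: [0.4, -1.1, 0.0]
opening: 0.0851
clock: 2.1
eef_pos: [0.4909, -0.2929, 0.0397]
ee_rot: [-3.12, -0.355, -0.001]
force: [0.1, -0.0, -0.7]
opening: 0.0528
clock: 2.4
eef_pos: [0.491, -0.293, 0.04]
ee_rot: [-3.121, -0.355, -0.001]
force: [1.0, 0.1, -0.8]
opening: 0.0528
```

View pics/z1.png

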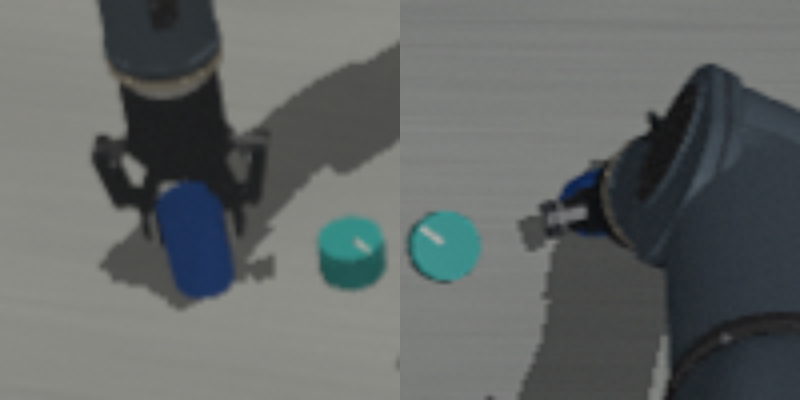

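The crop shows the beaker upright between the pads, and the opening of 52.8 mm fits its diameter. I lift it high and carry it over the jug.

```bash
python3 -m pendant '[0.03,0,0,0.02,0, 0.03,0,0,0.06,0, 0.03,0,0,0.1,0, 0.03,0,0,0.14,0, 0.03,0,0,0.18,0]'; python3 -m pendant '[0.03,0,0,0.04,0, 0.03,0,0,0.08,0, 0.03,0,0.03,0.08,0, 0.03,0,0.07,0.08,0, 0.03,0,0.11,0.08,0]'; python3 -c "
from h import *
o=robot.observe();print(o['eef_pos'],o['ee_rot'],o['joint_positions']);snap('scene','s2.png')"
```

```text
clock: 3.0
eef_pos: [0.4906, -0.2927, 0.2214]
ee_rot: [-3.12, -0.355, -0.0]
force: [0.6, -1.0, -0.9]
opening: 0.0528
clock: 3.5
eef_pos: [0.4902, -0.1818, 0.3016]
ee_rot: [-3.121, -0.353, -0.001]
force: [1.7, -0.4, 0.3]
opening: 0.0527
[ 0.49023718 -0.18179531  0.30155076] [-3.12055542e+00 -3.52967853e-01 -7.60468788e-04] [ 0.32788455  0.28900024 -0.08297448  1.72152022  0.02472851  1.13207883
 -1.10770103]
```

View pics/s2.png

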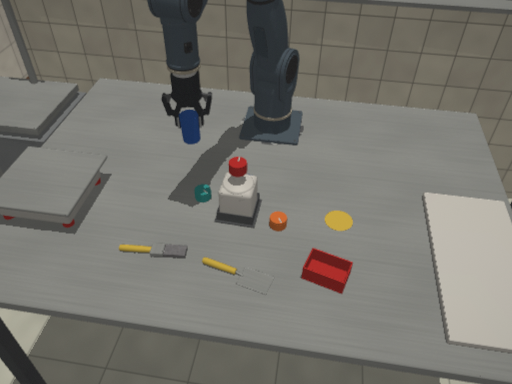

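The beaker hangs upright at about (190,127), and its foot is about 0.26 m up, clear of the cap. I carry it on to the mark.

```bash
python3 -m pendant '[0.03,0,0.04,0,0, 0.03,0,0.08,0,0, 0.03,0,0.12,0,0, 0.03,0,0.16,0,0, 0.03,0,0.2,0,0]'; python3 -m pendant '[0.03,0,0.04,0,0, 0.03,0,0.08,0,0, 0.03,0,0.12,0,0, 0.03,0,0.16,0,0, 0.03,0,0.2,0,0]'; python3 -m pendant '[0.03,0,0.03,0,0, 0.03,-0.001,0.06,0,0, 0.03,-0.001,0.063,-0.02,0, 0.03,-0.001,0.063,-0.06,0, 0.03,-0.001,0.063,-0.1,0]';python3 -c "
from h import *
o=robot.observe();print(o['eef_pos'],o['ee_rot'],o['joint_positions'])"
```

```text
clock: 4.05
eef_pos: [0.4905, 0.0277, 0.3017]
ee_rot: [-3.115, -0.365, -0.002]
force: [0.9, 0.1, -1.1]
opening: 0.0528
clock: 4.55
eef_pos: [0.4904, 0.229, 0.3016]
ee_rot: [-3.115, -0.365, -0.001]
force: [0.8, -0.1, -0.1]
opening: 0.0526
clock: 5.05
eef_pos: [0.4895, 0.2924, 0.2008]
ee_rot: [-3.114, -0.366, -0.004]
force: [0.7, 0.4, -1.9]
opening: 0.0529
[0.48954953 0.29240363 0.20082212] [-3.11433446 -0.36559158 -0.00369252] [-0.42964377  0.45481711 -0.27884623  1.76031257  0.14550984  0.94171602
 -2.10387316]
```

```bash
python3 -m pendant '[0.03,0,-0.011,-0.04,0, 0.03,0,-0.011,-0.08,0, 0.03,0,-0.011,-0.12,0, 0.03,0,-0.011,-0.15,0, 0.03,0,-0.011,-0.159,0]'; python3 -m pendant '[0.03,0,0,-0.001,0, 0.03,0,0,-0.001,0]';python3 -c "
from h import *
a=snap('scene','s3.png');b=snap('top','t3.png')
w=lambda s,x0,y0,x1,y1,k:cv2.resize(s['color'][y0:y1,x0:x1],None,fx=k,fy=k)
cv2.imwrite('pics/z3.png',np.hstack([w(a,290,160,390,260,4),w(b,113,170,213,270,4)]))"
```

```text
clock: 5.55
eef_pos: [0.4879, 0.2802, 0.0388]
ee_rot: [-3.117, -0.366, 0.004]
force: [-4.2, 1.4, 28.2]
opening: 0.0528
clock: 5.75
eef_pos: [0.4884, 0.2808, 0.0388]
ee_rot: [-3.116, -0.367, 0.002]
force: [-0.1, 0.0, -0.2]
opening: 0.0528
```

View pics/z3.png

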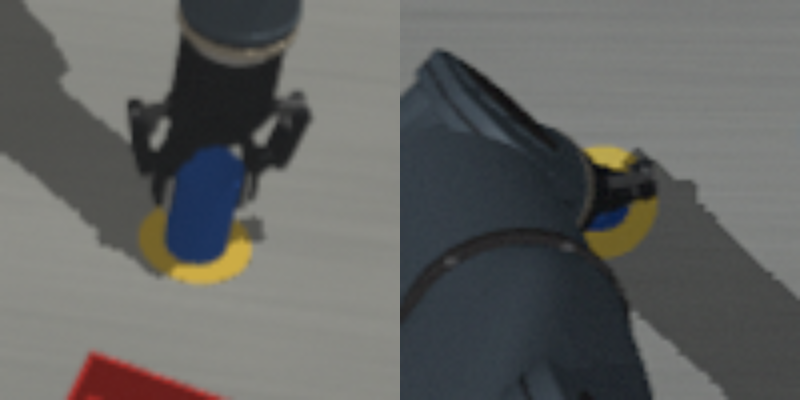

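The beaker's foot stands inside the mark, and the touchdown force has settled to 0. I release and rise, then check with the cameras.

```bash
python3 -m pendant '[0.085,0,0,0,0, 0.085,0,0,0,0, 0.085,0,0,0,0, 0.085,0,0,0,0, 0.085,0,0,0,0]'; python3 -m pendant '[0.085,0,0,0.03,0, 0.085,0,0,0.07,0, 0.085,0,0,0.12,0, 0.085,0,0,0.17,0, 0.085,0,0,0.22,0]';  python3 -m pendant '[0.085,0,-0.05,0,0, 0.085,0,-0.1,0,0, 0.085,0,-0.14,0,0, 0.085,0.003,-0.18,0,0, 0.085,0.004,-0.22,0,0]'; python3 - <<'E'
from seg import *
np.set_printoptions(precision=4,suppress=True)
o=robot.observe();print(o['eef_pos'],o['ee_rot'],o['joint_positions'])
a=snap('scene','s4.png');b=snap('top','t4.png')
w=lambda s,x0,y0,x1,y1,k:cv2.resize(s['color'][y0:y1,x0:x1],None,fx=k,fy=k)
cv2.imwrite('pics/z4.png',np.hstack([w(a,290,160,390,260,4),w(b,113,170,213,270,4)]))
_,x,y=seg(a,'blue',(300,160,380,240));_,u,v=seg(b,'blue',(113,170,213,270))
if len(u): print(len(x),len(u),tri(a,(x.mean(),y.mean()),b,(u.mean(),v.mean())))
E
```

```text
clock: 6.35
eef_pos: [0.4886, 0.2805, 0.0389]
ee_rot: [-3.116, -0.366, 0.001]
force: [-0.4, -0.8, 0.9]
opening: 0.085
clock: 6.85
eef_pos: [0.4882, 0.2802, 0.261]
ee_rot: [-3.116, -0.366, 0.002]
force: [1.6, -0.1, -0.8]
opening: 0.0849
clock: 7.35
eef_pos: [0.492, 0.0585, 0.2611]
ee_rot: [-3.116, -0.366, 0.001]
force: [0.1, -0.3, 0.1]
opening: 0.0851
[0.492  0.0585 0.2611] [-3.1161 -0.3662  0.0013] [-0.0285  0.2863 -0.2385  1.8471  0.0737  1.0173 -1.6333]
408 278 (array([0.4911, 0.2821, 0.0456]), np.float64(0.0033610792187132696))
```

View pics/z4.png

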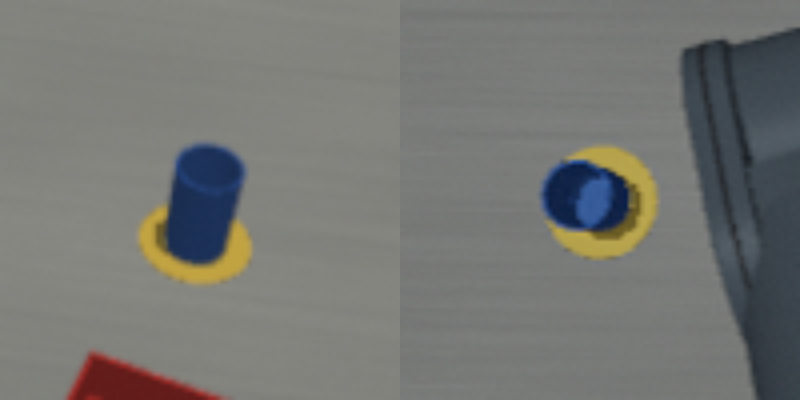

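The beaker stands upright inside the mark at (0.491,0.282), about 3 mm off its centre. Now the cap, with its middle at (0.501,-0.044).

```bash
python3 -m pendant '[0.085,0.003,-0.035,0,0, 0.085,0.006,-0.07,0,0, 0.085,0.009,-0.1025,0,0, 0.085,0.009,-0.1025,0,0, 0.085,0.009,-0.1025,0,0]'; python3 -m pendant '[0.085,0,0,-0.02,0, 0.085,0,0,-0.045,0, 0.085,0,0,-0.07,0, 0.085,0,0,-0.085,0, 0.085,0,0,-0.091,0]'; python3 - <<'E'
from h import *
o=robot.observe();print(o['eef_pos'],o['ee_rot'],o['joint_positions'])
a=snap('scene','s5.png');b=snap('top','t5.png')
w=lambda s,x0,y0,x1,y1,k:cv2.resize(s['color'][y0:y1,x0:x1],None,fx=k,fy=k)
cv2.imwrite('pics/z5.png',np.hstack([w(a,190,110,290,210,4),w(b,217,164,317,264,4)]))
E
```

```text
clock: 7.95
eef_pos: [0.501, -0.0487, 0.2608]
ee_rot: [-3.12, -0.352, 0.003]
force: [0.0, 0.4, 0.3]
opening: 0.085
clock: 8.45
eef_pos: [0.5002, -0.047, 0.1684]
ee_rot: [-3.119, -0.355, 0.007]
force: [-0.1, 0.2, -0.2]
opening: 0.0848
[ 0.50018024 -0.04698568  0.16840769] [-3.11882522 -0.35506978  0.0068398 ] [ 0.13391218  0.40013419 -0.18344921  1.96147295  0.09672513  0.79292248
 -1.44771541]
```

View pics/z5.png

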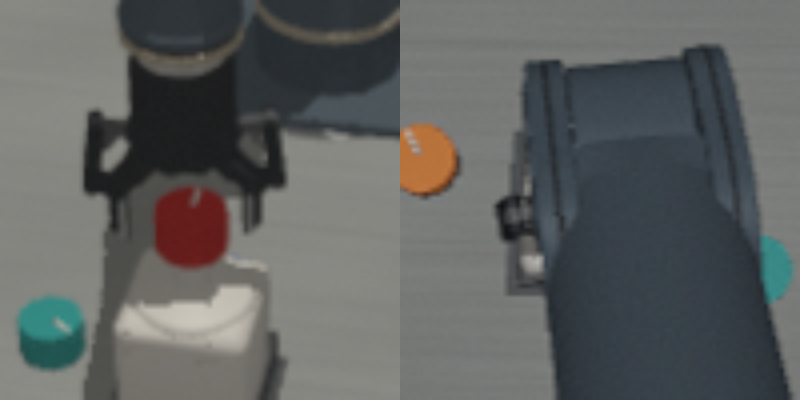

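The cap sits centred between the open fingers in the scene crop. I close with a small correction, then check the forces.

```bash
python3 -m pendant '[0.085,0.001,0.003,0,0, 0.03,0.001,0.003,0,0, 0.03,0.001,0.003,0,0, 0.03,0.001,0.003,0,0, 0.03,0.001,0.003,0,0]'; python3 -m pendant '[0.03,0,0,0,0, 0.03,0,0,0,0, 0.03,0,0,0,0]'
```

```text
clock: 9.05
eef_pos: [0.502, -0.0439, 0.17]
ee_rot: [-3.119, -0.355, 0.003]
force: [-1.0, 3.0, 6.3]
opening: 0.052
clock: 9.35
eef_pos: [0.5021, -0.0438, 0.1702]
ee_rot: [-3.119, -0.355, 0.003]
force: [-2.7, 1.8, 6.0]
opening: 0.0516
```

```bash
python3 -m pendant '[0.03,0,0,-0.003,0, 0.03,0,0,-0.006,0, 0.03,0,0,-0.0075,0, 0.03,0,0,-0.0075,0, 0.03,0,0,-0.0075,0]'
```

```text
clock: 9.85
eef_pos: [0.502, -0.0439, 0.1631]
ee_rot: [-3.119, -0.354, 0.003]
force: [-2.6, 1.4, 7.0]
opening: 0.0519
```

```bash
cat > cmpr.py <<'E'
from seg import *
import sys
a=np.load('pics/s5.npz');n=snap('scene',sys.argv[1])
def edge(s):
    g=s['color'].astype(float);r=g[:,:,2]-(g[:,:,0]+g[:,:,1])/2
    k=r[150:182,233:243]; return k.sum(0)/k.max(), [np.interp(60,-0+p[::-1][:14],np.arange(len(p))[::-1][:14]+150) for p in k.T]
for s in(a,n):
    m,xs,ys=seg(s,'red',(222,140,254,182)); e=edge(s); print(len(xs),xs.mean().round(2),ys.mean().round(2),np.round(e[1],2))
p=np.array([.5015,-.044,.1685]);print(proj(a,p),proj(a,p-[0,0,.007]))
w=lambda s:cv2.resize(s['color'][130:205,200:275],None,fx=5,fy=5)
cv2.imwrite('pics/z_'+sys.argv[1],np.hstack([w(a),w(n)]))
E
python3 cmpr.py s6.png
```

```text
263 237.05 166.67 [175.15 175.29 175.47 175.69 175.72 175.82 175.68 175.41 175.24 174.96]
262 236.85 168.48 [177.14 177.33 177.43 177.5  177.73 177.76 177.4  177.29 177.15 176.41]
[237.43473241 170.43316817] [237.47045309 172.20419032]
```

View pics/z_s6.png

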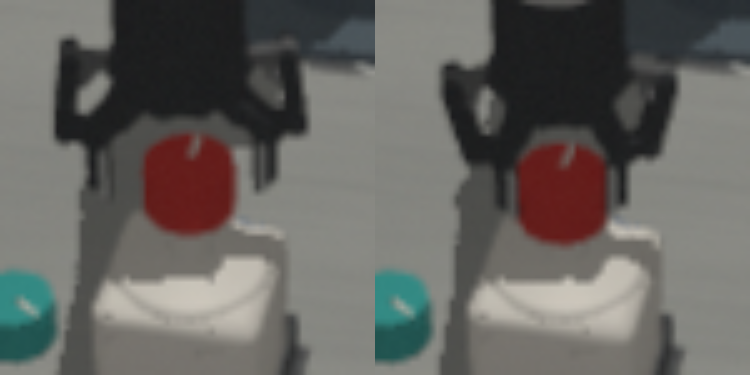

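The cap dropped 1.85 px, which is 7.2 mm, so it is well pressed. Now I turn it counter-clockwise while holding it down.

```bash
python3 -m pendant '[0.03,0,0,-0.0004,0.1, 0.03,0,0,-0.0004,0.2, 0.03,0,0,-0.0004,0.3, 0.03,0,0,-0.0004,0.4, 0.03,0,0,-0.0004,0.5]'; python3 -m pendant '[0.03,0,0,-0.0004,0,0.03,0,0,-0.0004,0]'; python3 cmpr.py s7.png; python3 -c "
from h import *
print(robot.observe())"
```

```text
clock: 10.4
eef_pos: [0.5027, -0.0436, 0.1634]
ee_rot: [-2.933, -1.121, 0.001]
force: [-0.9, 2.4, 8.6]
opening: 0.052
clock: 10.6
eef_pos: [0.5027, -0.0436, 0.1634]
ee_rot: [-2.933, -1.122, 0.0]
force: [-2.0, 1.6, 8.7]
opening: 0.052
263 237.05 166.67 [175.15 175.29 175.47 175.69 175.72 175.82 175.68 175.41 175.24 174.96]
220 238.45 168.74 [177.18 177.41 177.42 177.64 177.71 177.76 177.59 177.48 177.21 176.49]
[237.43473241 170.43316817] [237.47045309 172.20419032]
{'clock': 10.65, 'joint_positions': array([ 0.2237145 ,  0.41615443, -0.31991325,  1.96219173,  0.17759537,
        0.79084297, -1.0366076 ]), 'qvel': array([-0.00179081,  0.00113975,  0.00225012, -0.00177264,  0.00040298,
        0.0019596 , -0.00314442]), 'joint_efforts': array([ 1.00927982e+00, -5.30080748e+01, -1.29264269e+00, -2.14982861e+01,
        5.38807623e-01, -8.36849269e-01, -2.80437421e-02]), 'eef_pos': array([ 0.50273407, -0.04364621,  0.16338985]), 'ee_rot': array([-2.93285656e+00, -1.12129991e+00,  4.22175951e-04]), 'force': array([-3.24889627,  2.26107386,  8.99196683]), 'torque': array([0.39158751, 0.58410417, 0.08124051]), 'opening': 0.05213508971312871}
```

View pics/z_s7.png

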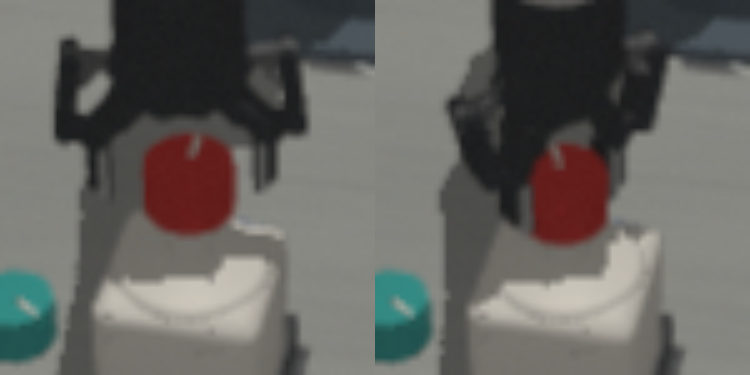

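The white line turned along with the gripper, about 0.50 rad so far, and the cap is still pressed. One more radian.

```bash
python3 -m pendant '[0.03,0,0,-0.0006,0.1, 0.03,0,0,-0.0006,0.2, 0.03,0,0,-0.0006,0.3, 0.03,0,0,-0.0006,0.4, 0.03,0,0,-0.0006,0.5]'; python3 -m pendant '[0.03,0,0,-0.0006,0.1, 0.03,0,0,-0.0006,0.2, 0.03,0,0,-0.0006,0.3, 0.03,0,0,-0.0006,0.4, 0.03,0,0,-0.0006,0.5]'; python3 -m pendant '[0.03,0,0,0,0.02,0.03,0,0,0,0.02]'; python3 cmpr.py s8.png; python3 -c "
from h import *
o=robot.observe();print(o['ee_rot'],2*np.arctan2(-o['ee_rot'][1],-o['ee_rot'][0])-.2266,o['torque'],o['joint_positions'])"
```

```text
clock: 11.15
eef_pos: [0.5031, -0.0433, 0.1634]
ee_rot: [-2.561, -1.818, -0.001]
force: [-2.3, 3.3, 8.9]
opening: 0.0519
clock: 11.65
eef_pos: [0.5035, -0.0432, 0.1633]
ee_rot: [-2.028, -2.399, -0.001]
force: [-2.5, 1.3, 9.5]
opening: 0.0519
clock: 11.85
eef_pos: [0.5035, -0.0433, 0.1636]
ee_rot: [-2.003, -2.42, -0.001]
force: [-2.6, 1.9, 8.5]
opening: 0.0522
263 237.05 166.67 [175.15 175.29 175.47 175.69 175.72 175.82 175.68 175.41 175.24 174.96]
97 237.54 169.01 [168.   168.   168.   168.   168.   168.   168.   168.   168.   177.09]
[237.43473241 170.43316817] [237.47045309 172.20419032]
[-2.00389539e+00 -2.41931795e+00 -1.36969818e-03] 1.5314843965862017 [0.27253515 0.56777976 0.03034171] [ 0.41673625  0.4518008  -0.60086653  1.95460754  0.33854122  0.83481805
 -0.18050705]
```

View pics/z_s8.png

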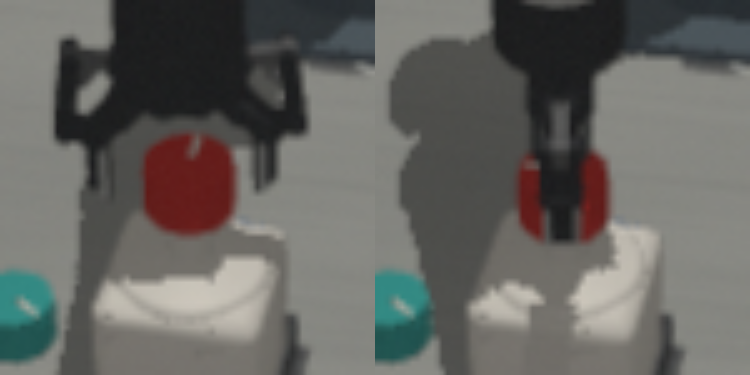

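The gripper has turned 1.53 rad, and the white line now lies at the cap's left edge. I lift the cap straight up to 80 mm above its locked seat, which puts the TCP at about 0.250.

```bash
python3 -m pendant '[0.03,0,0,0.005,0, 0.03,0,0,0.01,0, 0.03,0,0,0.02,0, 0.03,0,0,0.03,0, 0.03,0,0,0.04,0]'; python3 -m pendant '[0.03,-0.001,0,0.01,0, 0.03,-0.002,0,0.025,0, 0.03,-0.002,0,0.038,0, 0.03,-0.002,0,0.046,0, 0.03,-0.002,0,0.046,0]';  python3 -m pendant '[0.03,0,0,0,0, 0.03,0,0,0,0, 0.03,0,0,0,0, 0.03,0,0,0,0, 0.03,0,0,0,0]'; python3 - <<'E'
from seg import *
o=robot.observe();print(o['eef_pos'],o['qvel'])
n=snap('scene','s9.png');a=np.load('pics/s5.npz');t=snap('top','t9.png')
w=lambda s,x0,y0,x1,y1,k:cv2.resize(s['color'][y0:y1,x0:x1],None,fx=k,fy=k)
cv2.imwrite('pics/z9.png',np.hstack([w(n,190,110,290,210,4),w(n,280,140,380,240,4)]))
m,xs,ys=seg(n,'red',(210,100,270,185));print(len(xs),xs.mean(),ys.min(),ys.max(),(xs.min()+xs.max())/2)
for z in(.205,.285):print(proj(n,[.502,-.044,z]), proj(n,[.502,-.044,z-.036]))
_,x,y=seg(n,'blue',(300,160,380,240));_,u,v=seg(t,'blue',(113,170,213,270))
if len(u): print(len(x),len(u),tri(n,(x.mean(),y.mean()),t,(u.mean(),v.mean())))
E
```

```text
clock: 12.4
eef_pos: [0.5035, -0.0436, 0.2044]
ee_rot: [-2.004, -2.419, -0.001]
force: [-0.4, -0.3, -0.4]
opening: 0.052
clock: 12.9
eef_pos: [0.502, -0.0436, 0.2516]
ee_rot: [2.004, 2.418, 0.003]
force: [-1.0, 0.9, -0.7]
opening: 0.0518
clock: 13.4
eef_pos: [0.502, -0.0436, 0.2514]
ee_rot: [2.004, 2.418, 0.002]
force: [0.8, -0.6, -0.3]
opening: 0.0517
[ 0.50195377 -0.04361331  0.25140772] [ 0.00155369 -0.0010155  -0.00075986 -0.00147772 -0.00010196  0.00053271
  0.00157317]
109 237.27522935779817 137 152 236.5
[237.21230858 161.09553449] [237.40083323 170.41162417]
[236.76712648 139.0965215 ] [236.97212681 149.2267691 ]
408 278 (array([0.49116859, 0.28191983, 0.0455962 ]), np.float64(0.0030442308381253124))
```

View pics/z9.png

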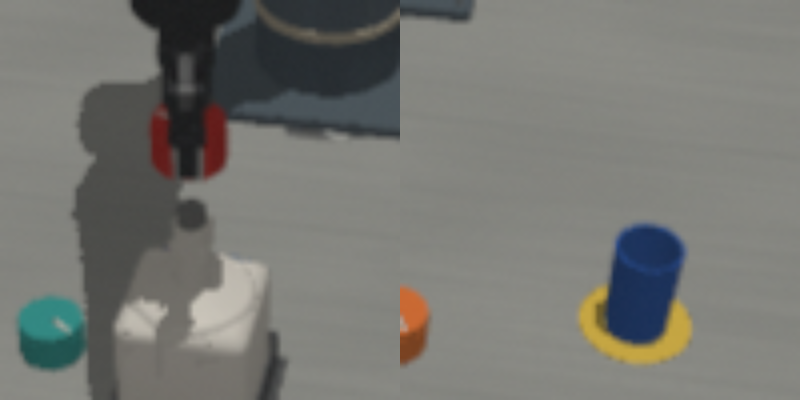

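The cap is off and held about 80 mm above its seat. The neck with its dark seal is bare, and the beaker stands in the mark. I hand in.

```bash
python3 -c "
from station import robot
robot.close_job();print(robot.observe()['clock'])"
```

```text
the job is handed in; nothing more can be done
the job is handed in; nothing more can be done
```

The job is done and handed in at about 13.5 s on the clock; no verdict was reported.

- **Beaker:** I stood it on the yellow mark and let go. Measured after release and again at the end, it is upright at (0.491, 0.282), about 3 mm from the mark's centre.
- **Cap:** I pressed it about 7 mm, which the camera confirmed at 7.2 mm. I then turned it 1.53 rad counter-clockwise and lifted it off.
- **Final hold:** The gripper (opening 51.7 mm) holds the cap still and upright, about 81 mm above its locked seat. The TCP is at (0.502, -0.044), within about 2 mm of where I measured the cap's axis. The neck is bare in the last picture.

**Weak points in the checks:**
- The beaker's two camera rays missed each other by about 3 mm, and its measured height came out at 45.6 mm instead of 42.5 mm. I put that down to colour segmentation.
- The pressing force read 7 N at first and 8.5–9.5 N while turning, against 9.5 N expected. I relied on the camera for the press depth.
- The beaker touched down with a brief 28 N force.
- I did not measure the brush, scraper or tub again at the end. The moves stayed well clear of them.

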